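Pack the three-piece chocolate box like the display sample

TASK

Pack the empty gold tray with chocolates from the grey stone slab so that it matches the display sample, the filled three-pocket gold tray near it: each pocket gets the same kind of chocolate as the sample's, in the same order from left to right, upright and flat on the pocket floor. The round one with the green nut is not in the assortment, so leave it where it is on the slab. Then put the dark lid over the packed tray, all the way down onto its foot; set everything down gently, dropping nothing.

Things in the scene. Friction and masses are not known exactly. Their poses are not given: they have to be found in the camera images.
- heart: Loose heart-shaped chocolate, 24 x 26 x 14 mm high, cream top on a brown body; point towards its -x, its lobes side by side along y; grip across y (26 mm). Stands on the grey square stone slab (170 x 170 x 10 mm) about 80 mm from its neighbours. Origin: centre of its underside, z up; 11 g.
- square: Loose square milk-brown chocolate, 24 x 24 x 18 mm high, with a flat dark oval on top; sides along its x and y. Stands on the grey square stone slab (170 x 170 x 10 mm) about 80 mm from its neighbours. Origin: centre of its underside, z up; 11 g.
- truffle: Loose dark round truffle, a ball 25 mm across and 21 mm high with a flattened foot. Stands on the grey square stone slab (170 x 170 x 10 mm) about 80 mm from its neighbours. Origin: centre of its underside, z up; 11 g.
- disc: Loose low round chocolate, 25 mm across and 14 mm high, with a small green piece of nut on top. The sample has none of these: it stays on the slab. Stands on the grey square stone slab (170 x 170 x 10 mm) about 80 mm from its neighbours. Origin: centre of its underside, z up; 11 g.
- tray: The empty one to pack: gold tray on a dark card foot, fixed. Origin: centre of its underside; long side along y, +y its left end seen from the robot. Square pockets 34 x 34 mm at y = +42 (left), 0, -42 mm (right); pocket floor 6 mm, rim 11 mm above the worktop. Gold part 46 (x) x 132 (y) mm; the foot, 64 x 150 mm, 3 mm thick, stands out all round as a ledge for the lid.
- sample: The display sample: a tray just like the other in size, pockets and axes, but filled; all of it fixed. Origin: centre of its underside, +y its left end seen from the robot.
- sample_heart: The heart of the display sample, fixed in one of its pockets; same size and look as the loose heart. Origin: centre of its underside.
- sample_square: The square of the display sample, fixed in one of its pockets; same size and look as the loose square. Origin: centre of its underside.
- sample_truffle: The truffle of the display sample, fixed in one of its pockets; same size and look as the loose truffle. Origin: centre of its underside.
- lid: Loose dark card lid, gold line and round gold seal on top, lying mouth down. Outside 58 (x) x 144 (y) x 30 mm high, inside 54 x 140 x 27 mm deep, about 60 g. Origin: centre of its open rim; the same either way round. Grip across x (58 mm) at its middle. It goes over the tray's gold part, 4 mm to spare on each side, until its rim rests on the foot; its top is then 33 mm above the worktop.

How it is judged (in metres and radians):
At the end, for the whole second after the job is handed in: Heart, square, truffle: each in the tray pocket that holds its kind in the sample, within 8 mm of its centre, on its floor (3 mm), upright (0.3 rad). Lid over the tray: centred to 6 mm, rim on the foot (2.5 mm), level. All released, at rest; the disc within 20 mm of its start (((y of sample_heart in the frame of sample between 0.027 and 0.057 m and y of heart in the frame of tray between 0.034 and 0.05 m) or (y of sample_heart in the frame of sample between -0.015 and 0.015 m and y of heart in the frame of tray between -0.008 and 0.008 m) or (y of sample_heart in the frame of sample between -0.057 and -0.027 m and y of heart in the frame of tray between -0.05 and -0.034 m)) and x of heart in the frame of tray between -0.008 and 0.008 m and z of heart in the frame of tray between 0.003 and 0.009 m and angle between each of heart, square, truffle's own z axis and vertical below 0.3 rad and ((y of sample_square in the frame of sample between 0.027 and 0.057 m and y of square in the frame of tray between 0.034 and 0.05 m) or (y of sample_square in the frame of sample between -0.015 and 0.015 m and y of square in the frame of tray between -0.008 and 0.008 m) or (y of sample_square in the frame of sample between -0.057 and -0.027 m and y of square in the frame of tray between -0.05 and -0.034 m)) and x of square in the frame of tray between -0.008 and 0.008 m and z of square in the frame of tray between 0.003 and 0.009 m and ((y of sample_truffle in the frame of sample between 0.027 and 0.057 m and y of truffle in the frame of tray between 0.034 and 0.05 m) or (y of sample_truffle in the frame of sample between -0.015 and 0.015 m and y of truffle in the frame of tray between -0.008 and 0.008 m) or (y of sample_truffle in the frame of sample between -0.057 and -0.027 m and y of truffle in the frame of tray between -0.05 and -0.034 m)) and x of truffle in the frame of tray between -0.008 and 0.008 m and z of truffle in the frame of tray between 0.003 and 0.009 m and x of lid in the frame of tray between -0.006 and 0.006 m and y of lid in the frame of tray between -0.006 and 0.006 m and z of lid in the frame of tray between 0.0005 and 0.0055 m and angle between the x axis of lid and the x axis of tray, either way round below 0.15 rad and angle between lid's own z axis and vertical below 0.06 rad and linear speed of each of heart, square, truffle, lid below 0.02 m/s and contact force between the fingers and heart below 0.05 N and contact force between the fingers and square below 0.05 N and contact force between the fingers and truffle below 0.05 N and contact force between the fingers and lid below 0.05 N and distance of disc from where it was at the start of the episode below 0.02 m); the robot touches nothing.
It fails at once if the round chocolate with the green nut is moved by more than 20 mm (distance of disc from where it was at the start of the episode above 0.02 m).
It fails at once if the heart is dropped or thrown (moves faster than 0.7 m/s out of the fingers, as after a fall of 25 mm) (linear speed of heart above 0.7 m/s and contact force between the fingers and heart below 0.01 N).
It fails at once if the square is dropped or thrown (moves faster than 0.7 m/s out of the fingers, as after a fall of 25 mm) (linear speed of square above 0.7 m/s and contact force between the fingers and square below 0.01 N).
It fails at once if the truffle is dropped or thrown (moves faster than 0.7 m/s out of the fingers, as after a fall of 25 mm) (linear speed of truffle above 0.7 m/s and contact force between the fingers and truffle below 0.01 N).
It fails at once if the lid is dropped or thrown (moves faster than 0.7 m/s out of the fingers, as after a fall of 25 mm) (linear speed of lid above 0.7 m/s and contact force between the fingers and lid below 0.01 N).
It also fails if it takes over 88 s, if anything falls off the work surface, if the arm or the gripper's body presses on something with over 40 N, if the wrist force passes 120 N, or if a joint passes its speed limit or range.

ROBOT

A 6-joint arm with a two-finger parallel gripper is mounted at the origin on a cart in front of the work surface, level with it; the furniture and walls round the work are solid. World frame = base frame: x ahead of the robot, y to its left, z up, the work surface at z = 0. Lengths are in m, angles in degrees, forces in N, time in s.
With the tool pointing down it reaches from about 0.4 to 0.825 m from the base axis. Payload 7 kg.
Tool frame: the origin (TCP) lies between the finger pads; the fingertips stand 22 mm ahead of it and the grasp point (between the pads) lies 3 mm ahead of it; z points along the fingers, y is the line along which they close (so a half turn about z gives the same grasp; the last joint's range is limited). The gripper opens to 88 mm and grips with 3 to 60 N. Pads are 19 mm wide; open, the fingers measure 130 mm over their backs; the gripper's body (78 mm by 193 mm) begins 47 mm behind the grasp point.
Start: joints at [-59.811, 20.546, 0.682, 0, -70.136, -16.507], TCP at [0.16, -0.656, 0.249] pointing down, gripper open.
Joint ranges: [-176.03, 176.03], [-82.01, 121.73], [-58.28, 71.71], [-173.87, 95.51], [-174.79, -0.11], [-173.66, 173.66]. Speed limits (degrees/s): [136.94, 136.94, 172.46, 180, 180, 180].

INTERFACE

Orientations are given as [roll, pitch, yaw] about the fixed x, y, z axes, in that order (R = Rz(yaw) Ry(pitch) Rx(roll)).
In Python, from plant import ctrl gives the robot as it stands.
- The arm moves only by the tool apply_moves, never from a script. Its argument "targets" is a list of rows, each an object with "travel": the shift along the tool's x, y, z in mm, a list of three; "roll": the turn about the tool's z in degrees; "jaw": the finger opening in mm, from 0 to 87.6. In form: [{"travel": [tx, ty, tz], "roll": roll, "jaw": jaw}, ...]. A call has 1 to 10 rows; each row shifts and turns the commanded pose from where the row before left it, along the tool's axes as they then stand; what a row does not reach is not made up. A row lasts 1/10 s, in which the tool goes at most 50 mm and 8.59 degrees, less where a joint would pass 70% of its speed; a pose out of reach is approached as far as the arm can. A call with a gripper value outside its range is refused whole. The fingers move at their own pace and stop on an object; the grip force is fixed at half the most. Time passes only in rows, so rows that do not move let the fingers close. It gives the time, the measured TCP pose, the force, the opening and the grip force at its end, in the units of the state.
- ctrl.get_obs(): the state, without advancing time (a new reading comes with each control period).
- ctrl.snapshot(name): name is "scene" or "top" or "wrist"; returns the picture (420x560x3 uint8, red, green, blue); there is no depth.
- ctrl.calibration(name): a dict with "K" (3x3 intrinsics, pixels), "dist_coeffs" ([k1, k2, p1, p2, k3] as OpenCV has them; the pictures are not rectified), "extrinsics" (4x4, takes a point from camera to world coordinates); the wrist camera has in their place "hand_eye" (4x4, takes a point from camera to tool coordinates, whose origin is the TCP and whose axes are the flange's). Camera axes: x right, y down, z forward; pixel columns grow to the right and rows downward; lengths in m; the calibration is good to about 2 mm. A picture is of the moment at which its call begins: read the wrist's pose just before it. calibration takes no time and is no camera call.
- ctrl.close_job(): hands the job in; it is judged then, once.
The state is a dict: "clock": time; "joint_pos": joint angles; "qvel": joint speeds; "tau": joint torques, N m; "tool_pos": TCP position; "orientation": TCP orientation; "force": force on the tool from outside, world axes, zero at the start; "moment": the same for the moment, N m; "opening": finger opening in m; "gripper_force": force on a finger pad.
Only numpy, scipy, OpenCV 4.12 (cv2) and the standard library are available. Lean on these libraries where they do the work, as an engineer would, in place of code of your own. Each camera call takes 0.05 s, during which the arm holds its last target. There are 200 camera calls.

## Working session

There is one attempt and no reset: what is moved stays moved. The work goes in short steps, Python scripts to look and compute and a tool call to move; the robot and the scene stay as the last step left them, time stands still between calls to the robot, and variables do not carry over. Pictures are saved under pics/ and viewed, at most 14 in all, crops included, and the job is handed in when it is done.

Besides the shell and the picture viewer there is one more tool, called after "Request:" as name([rows], argument=value, ...), one row to a line, values as JSON. apply_moves: Moves the arm, as the interface text tells. Its arguments: {"type":"object","properties":{"targets":{"type":"array","items":{"type":"object","properties":{"travel":{"type":"array","items":{"type":"number"}},"roll":{"type":"number"},"jaw":{"type":"number"}}}}},"required":["targets"]}

```bash
ls; mkdir -p pics
python3 - <<'E'
from plant import ctrl
import cv2
o=ctrl.get_obs()
print({k:o[k] for k in ('clock','tool_pos','orientation','opening')})
for n in('scene','top'):
    im=ctrl.snapshot(n); cv2.imwrite(f'pics/{n}0.png',im[:,:,::-1])
    c=ctrl.calibration(n); print(n,c)
print(ctrl.calibration('wrist'))
E
```

```text
pics
{'clock': 0.0, 'tool_pos': array([ 0.15951719, -0.65540774,  0.24764189]), 'orientation': array([ 1.79905220e+02, -8.44272279e-03, -1.66327152e+02]), 'opening': 0.08730058615644867}
scene {'K': array([[390.52748053,   0.        , 279.10637907],
       [  0.        , 390.52748053, 200.3851159 ],
       [  0.        ,   0.        ,   1.        ]]), 'dist_coeffs': array([-0.04540408,  0.        ,  0.        ,  0.        ,  0.        ]), 'extrinsics': array([[-0.89207068, -0.31318481,  0.32576861,  0.22049552],
       [-0.45146114,  0.64926639, -0.61207515,  0.56340598],
       [-0.01981797, -0.69308616, -0.72058228,  0.66110948],
       [ 0.        ,  0.        ,  0.        ,  1.        ]])}
top {'K': array([[496.4703653 ,   0.        , 280.48344015],
       [  0.        , 496.4703653 , 212.04634919],
       [  0.        ,   0.        ,   1.        ]]), 'dist_coeffs': array([-0.03534646,  0.        ,  0.        ,  0.        ,  0.        ]), 'extrinsics': array([[ 0.00557482, -0.99724566,  0.07395959,  0.43385288],
       [-0.99929983, -0.0082921 , -0.0364841 ,  0.05376473],
       [ 0.03699689, -0.07370441, -0.99659364,  1.00142753],
       [ 0.        ,  0.        ,  0.        ,  1.        ]])}
{'K': array([[309.18458297,   0.        , 278.54654954],
       [  0.        , 309.18458297, 211.04922758],
       [  0.        ,   0.        ,   1.        ]]), 'dist_coeffs': array([-0.06165163,  0.        ,  0.        ,  0.        ,  0.        ]), 'hand_eye': array([[-1.20842563e-04, -9.61211749e-01, -2.75811456e-01,
         7.33447156e-02],
       [ 9.99999649e-01,  1.12430703e-04, -8.29959115e-04,
         5.58557061e-04],
       [ 8.28776129e-04, -2.75811460e-01,  9.61211398e-01,
        -1.35282205e-01],
       [ 0.00000000e+00,  0.00000000e+00,  0.00000000e+00,
         1.00000000e+00]])}
```

View pics/top0.png

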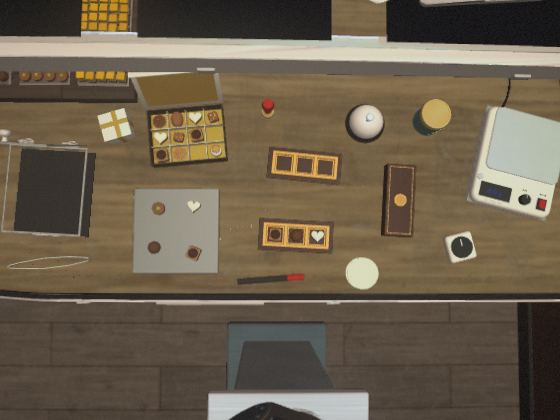

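View pics/scene0.png

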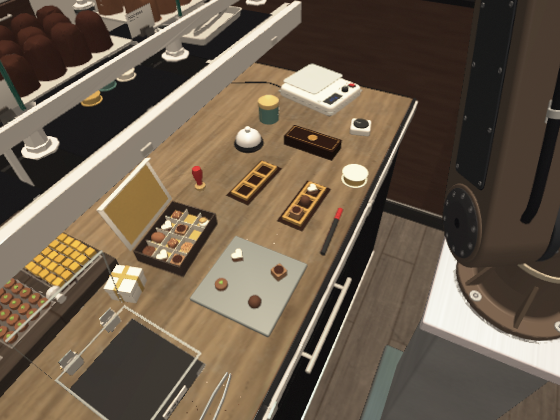

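The top view shows the slab with disc at about (158,208), heart (193,207), truffle (154,247) and square (193,253). The sample is at (296,235), the empty tray at (304,165) and the lid at (399,200). I'll zoom in to confirm.

```bash
cat > h.py <<'E'
from plant import ctrl
import numpy as np, cv2
from scipy.spatial.transform import Rotation as Ro
def wristT():
    o=ctrl.get_obs(); T=np.eye(4)
    T[:3,:3]=Ro.from_euler('xyz',o['orientation'],degrees=True).as_matrix(); T[:3,3]=o['tool_pos']
    return T
def ray(c,T,uv):
    p=cv2.undistortPoints(np.float64(uv).reshape(-1,1,2),c['K'],c['dist_coeffs']).reshape(-1,2)
    return np.c_[p,np.ones(len(p))]@T[:3,:3].T, T[:3,3]
def onplane(c,T,uv,z):
    d,o=ray(c,T,uv); return o+d*((z-o[2])/d[:,2])[:,None]
def proj(c,T,X):
    W=np.linalg.inv(T); return cv2.projectPoints(np.float64(X).reshape(-1,1,3),cv2.Rodrigues(W[:3,:3])[0],W[:3,3],c['K'],c['dist_coeffs'])[0].reshape(-1,2)
def tool_delta(dxyz):
    "world shift (m) -> tool axes mm"
    return wristT()[:3,:3].T@np.asarray(dxyz)*1000
E
python3 - <<'E'
import cv2, numpy as np
from h import *
im=cv2.imread('pics/top0.png')
cv2.imwrite('pics/top0c.png',cv2.resize(im[140:290,125:425],None,fx=2.66,fy=2.66,interpolation=cv2.INTER_CUBIC))
c=ctrl.calibration('top');T=c['extrinsics']
hsv=cv2.cvtColor(im,cv2.COLOR_BGR2HSV)
def show(n,m,z,amin=20,box=None):
    m=m.astype(np.uint8)*255
    if box: k=np.zeros_like(m);a,b,e,f=box;k[b:f,a:e]=1;m=m*k
    for q in cv2.findContours(m,cv2.RETR_EXTERNAL,cv2.CHAIN_APPROX_NONE)[0]:
        if cv2.contourArea(q)<amin: continue
        r=cv2.minAreaRect(q); b=onplane(c,T,cv2.boxPoints(r),z)
        ctr=b.mean(0); e1=b[1]-b[0]; e2=b[2]-b[1]
        if np.linalg.norm(e1)<np.linalg.norm(e2): e1,e2=e2,e1
        print(n,np.round(r[0],1),'xy',np.round(ctr[:2],4),'L',np.round([np.linalg.norm(e1),np.linalg.norm(e2)],4),'ang long',round(np.degrees(np.arctan2(e1[1],e1[0]))%180,1))
H,S,V=[hsv[...,i] for i in range(3)]
gold=(H>10)&(H<28)&(S>120)&(V>150)
show('gold',gold,.011,60,(230,130,420,270))
slab=(S<40)&(V>90)&(V<200)
show('slab',slab,.01,2000,(120,180,230,280))
m=~slab
m[:192]=0;m[270:]=0;m[:,:138]=0;m[:,215:]=0
show('choc',m,.02,20)
show('lid',(V<75)&(S>20),.03,500,(375,150,425,250))
E
```

```text
gold [295.6 235.2] xy [ 0.4612 -0.0131] L [0.1324 0.0474] ang long 87.1
gold [400.  199.5] xy [ 0.5349 -0.2249] L [0.0247 0.0224] ang long 90.6
gold [304.4 164.6] xy [ 0.604  -0.0304] L [0.1326 0.0469] ang long 85.0
slab [175.5 230.5] xy [0.4694 0.2259] L [0.1692 0.1647] ang long 90.5
choc [192.9 252.7] xy [0.4253 0.1892] L [0.0266 0.0261] ang long 67.2
choc [154. 247.] xy [0.4359 0.2655] L [0.0235 0.0234] ang long 1.3
choc [158.  207.5] xy [0.5137 0.2595] L [0.0257 0.0236] ang long 1.4
choc [193.4 204.5] xy [0.5202 0.19  ] L [0.0249 0.0232] ang long 40.4
```

View pics/top0c.png

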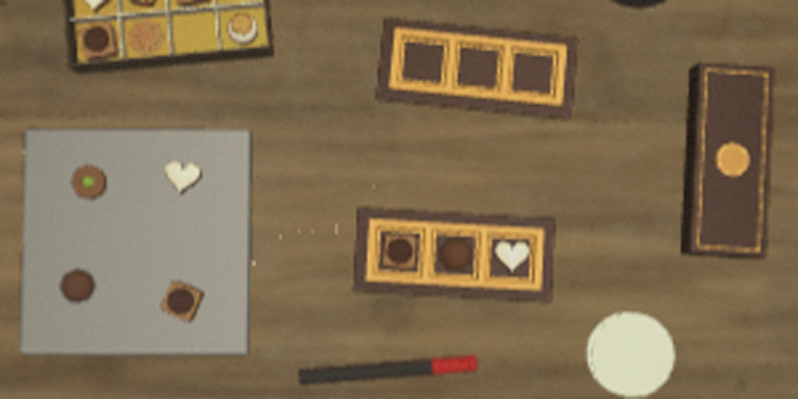

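Request:
apply_moves([
  {"travel":[-40,11,0],"roll":0,"jaw":70},
  {"travel":[-40,11,0],"roll":0,"jaw":70},
  {"travel":[-40,11,0],"roll":0,"jaw":70},
  {"travel":[-40,11,0],"roll":0,"jaw":70},
  {"travel":[-40,11,0],"roll":0,"jaw":70},
  {"travel":[-40,11,0],"roll":0,"jaw":70},
  {"travel":[-40,11,0],"roll":0,"jaw":70},
  {"travel":[-40,11,0],"roll":0,"jaw":70},
  {"travel":[-40,11,0],"roll":6.85,"jaw":70},
  {"travel":[0,0,0],"roll":6.85,"jaw":70},
])

```text
clock: 1.1
tool_pos: [0.4898, -0.4718, 0.2475]
orientation: [180.0, -0.0, 179.9]
force: [-1.0, -0.1, 0.5]
opening: 0.0705
gripper_force: 0.0
```

Run:
```python
from h import *
a=ctrl.calibration('top');b=ctrl.calibration('scene')
def tri(ut,us):
    d1,o1=ray(a,a['extrinsics'],[ut]);d2,o2=ray(b,b['extrinsics'],[us])
    s=np.linalg.lstsq(np.c_[d1[0],-d2[0]],o2-o1,rcond=None)[0]
    return o1+d1[0]*s[0], o2+d2[0]*s[1]
print('dome',tri((365,121),(249,132))); print('jar',tri((436,110),(268,101)))
# beam front-lower edge: plane thru top rays at (100,70),(500,76); scene pixels
d,o=ray(a,a['extrinsics'],[(100,72),(500,76)]);n=np.cross(d[0],d[1])
d2,o2=ray(b,b['extrinsics'],[(300,20),(150,140),(20,235)])
for v in d2: print('beam',o2+v*((o-o2)@n)/(v@n))
```

```text
dome (array([ 0.6864335 , -0.14721826,  0.04595127]), array([ 0.68370352, -0.14862639,  0.0455258 ]))
jar (array([ 0.70857025, -0.28691825,  0.05582686]), array([ 0.70165877, -0.29023735,  0.05501473]))
beam [ 0.74050455 -0.58957551  0.17228303]
beam [0.71975545 0.144706   0.2102429 ]
beam [0.70280579 0.4312186  0.2494811 ]
```

Request:
apply_moves([
  {"travel":[-5,44,0],"roll":0,"jaw":60},
  {"travel":[-5,44,0],"roll":0,"jaw":60},
  {"travel":[-5,44,0],"roll":0,"jaw":60},
  {"travel":[-5,44,0],"roll":0,"jaw":60},
  {"travel":[-5,44,0],"roll":0,"jaw":60},
  {"travel":[-5,44,0],"roll":0,"jaw":60},
  {"travel":[-5,44,0],"roll":0,"jaw":60},
  {"travel":[-5,44,0],"roll":0,"jaw":60},
  {"travel":[0,0,0],"roll":0,"jaw":60},
  {"travel":[0,0,0],"roll":0,"jaw":60},
])

```text
clock: 2.1
tool_pos: [0.5261, -0.1213, 0.2485]
orientation: [180.0, -0.0, -179.9]
force: [-0.8, 0.5, 0.5]
opening: 0.0604
gripper_force: 0.0
```

Run:
```python
from h import *
T=wristT(); im=ctrl.snapshot('wrist'); np.save('T1.npy',T); cv2.imwrite('pics/w1.png',im[:,:,::-1]); print(T[:3,3],ctrl.get_obs()['joint_pos'])
```

```text
[ 0.52611975 -0.12134881  0.24845083] [ 7.71684430e+00  7.85837421e+00 -1.63786149e+01 -2.73051396e-04
 -6.57900292e+01 -9.76720272e+01]
```

View pics/w1.png

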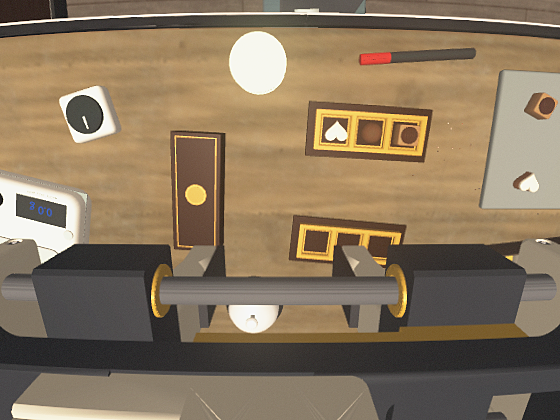

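The wrist view shows the sample at about (369,131), with heart, truffle and square from left to right in this mirrored view. The lid is at (197,190), and the tray is partly hidden at (348,243). So the tray order from the left (+y) is square, truffle, heart.

```bash
cat >> h.py <<'E'
def rects(n,m,c,T,z,amin,box=None):
    m=m.astype(np.uint8)*255; out=[]
    if box: k=np.zeros_like(m);a,b,e,f=box;k[b:f,a:e]=1;m=m*k
    for q in cv2.findContours(m,cv2.RETR_EXTERNAL,cv2.CHAIN_APPROX_NONE)[0]:
        if cv2.contourArea(q)<amin: continue
        P=onplane(c,T,q.reshape(-1,2)+0.0,z)[:,:2]
        r=cv2.minAreaRect((P*1000).astype(np.float32)); b=cv2.boxPoints(r)
        e1=b[1]-b[0]; e2=b[2]-b[1]
        if np.linalg.norm(e1)<np.linalg.norm(e2): e1,e2=e2,e1
        print(n,'px',q.reshape(-1,2).mean(0).round(),'xy mm',np.round(r[0],1),'L',np.round([np.linalg.norm(e1),np.linalg.norm(e2)],1),'ang',round(np.degrees(np.arctan2(e1[1],e1[0]))%180,1))
        out.append((r,P))
    return out
def hsv(im): return [cv2.cvtColor(im,cv2.COLOR_BGR2HSV)[...,i] for i in range(3)]
E
python3 - <<'E'
from h import *
c=ctrl.calibration('wrist'); T=np.load('T1.npy')@c['hand_eye']
im=cv2.imread('pics/w1.png');H,S,V=hsv(im)
gold=(H>10)&(H<28)&(S>120)&(V>140)
rects('sample',gold,c,T,.011,100,(300,95,440,170))
rects('lidseal',gold,c,T,.03,100,(180,170,215,210))
rects('lidline',gold,c,T,.03,30,(165,125,230,250))
rects('tray',gold,c,T,.011,60,(285,205,410,245))
rects('slab',(S<45)&(V>90),c,T,.01,1000,(475,60,560,215))
print('lid corners?',[im[y,x] for y,x in((135,190),(160,197),(200,220))])
# top camera lid line
ct=ctrl.calibration('top');im=cv2.imread('pics/top0.png');H,S,V=hsv(im)
rects('toplid',(H>8)&(H<28)&(S>110)&(V>80),ct,ct['extrinsics'],.03,15,(385,163,415,240))
# tray corner
print('tray w corners at z11', onplane(c,T,[(296,218),(406,228)],.011))
E
```

```text
sample px [369. 132.] xy mm [462.6 -13.1] L [133.4  47.1] ang 86.9
lidseal px [195. 194.] xy mm [ 533.9 -218.9] L [25.4 24.6] ang 42.8
lidline px [195. 194.] xy mm [ 533.9 -218.9] L [25.4 24.6] ang 42.8
lidline px [177. 206.] xy mm [ 544.5 -242. ] L [114.4  18.5] ang 5.1
lidline px [215. 192.] xy mm [ 533.5 -195.5] L [129.1   2.4] ang 176.9
lidline px [190. 138.] xy mm [ 467.5 -218.6] L [45.  11.5] ang 101.7
tray px [346. 234.] xy mm [590.3 -29. ] L [133.4  27.3] ang 89.9
slab px [524. 143.] xy mm [471.5 193.8] L [167.1 115.7] ang 0.2
lid corners? [array([ 68,  76, 101], dtype=uint8), array([ 69,  88, 117], dtype=uint8), array([34, 49, 64], dtype=uint8)]
toplid px [400. 200.] xy mm [ 533.1 -219.2] L [137.   50.4] ang 176.5
tray w corners at z11 [[ 0.5686416  -0.09869341  0.011     ]
 [ 0.581907    0.04349155  0.011     ]]
```

Request:
apply_moves([
  {"travel":[-3,43,3],"roll":0,"jaw":40},
  {"travel":[-3,43,3],"roll":0,"jaw":40},
  {"travel":[-3,43,3],"roll":0,"jaw":40},
  {"travel":[-3,43,3],"roll":0,"jaw":40},
  {"travel":[-3,43,3],"roll":0,"jaw":40},
  {"travel":[-3,43,3],"roll":0,"jaw":40},
  {"travel":[-3,43,3],"roll":0,"jaw":40},
  {"travel":[-3,40,3],"roll":0,"jaw":40},
  {"travel":[0,0,0],"roll":0,"jaw":40},
  {"travel":[0,0,0],"roll":0,"jaw":40},
])

```text
clock: 3.15
tool_pos: [0.5505, 0.218, 0.2237]
orientation: [-179.9, -0.1, 180.0]
force: [-0.0, -0.0, 0.4]
opening: 0.0399
gripper_force: 0.0
```

Run:
```python
from h import *
T=wristT(); im=ctrl.snapshot('wrist'); np.save('T2.npy',T); cv2.imwrite('pics/w2.png',im[:,:,::-1])
```

```text
(no output)
```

View pics/w2.png

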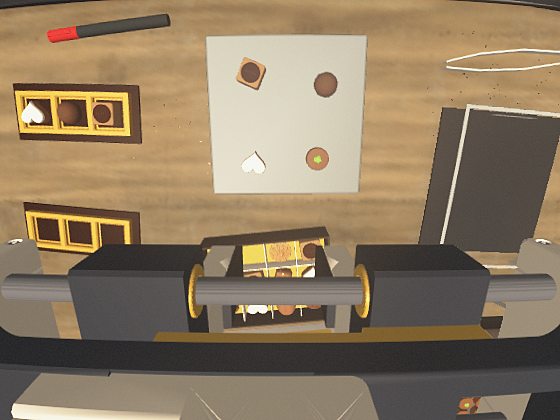

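The slab is clear: heart at (254,163) with its point up, which is -x; square at (251,73), rotated; truffle at (326,85); disc at (317,159).

Run:
```python
from h import *
c=ctrl.calibration('wrist'); T=np.load('T2.npy')@c['hand_eye']
im=cv2.imread('pics/w2.png');H,S,V=hsv(im)
(r,P),=rects('heart',(S<70)&(V>215),c,T,.024,60,(238,145,270,180))
R=rects('squareall',(S>70),c,T,.019,60,(230,50,275,95))
rects('squaretop',(S>70)&(V>90),c,T,.028,60,(230,50,275,95))
rects('oval',(S>70)&(V<80),c,T,.028,40,(230,50,275,95))
rects('truffle',(S>60),c,T,.0185,60,(308,65,345,105))
rects('disc',(S>60),c,T,.018,60,(300,140,335,175))
gold=(H>10)&(H<28)&(S>120)&(V>140)
rects('tray',gold,c,T,.011,60,(10,190,150,260))
rects('sample',gold,c,T,.011,60,(10,80,150,145))
# heart symmetry axis: minimise width-mirror residual
P=P*1000; best=[]
m=(P.max(0)+P.min(0))/2
for a in np.arange(-40,41,2):
    t=np.radians(a);u=np.array([np.cos(t),np.sin(t)]);v=np.array([-u[1],u[0]])
    x=P@u;y=P@v;yc=(y.max()+y.min())/2;xc=(x.max()+x.min())/2
    M=np.c_[x,2*yc-y];Q=np.c_[x,y]
    e=np.mean([np.min(np.hypot(*(Q-k).T)) for k in M]);best.append((round(e,3),a,np.round(u*xc+v*yc,1),round(np.ptp(x),1),round(np.ptp(y),1)))
print(*sorted(best,key=lambda b:b[0])[:4],sep='\n')
cv2.imwrite('pics/w2c.png',cv2.resize(im[35:195,205:370],None,fx=3.5,fy=3.5,interpolation=cv2.INTER_CUBIC))
```

```text
heart px [254. 162.] xy mm [518.  191.1] L [36.9 34. ] ang 179.5
squareall px [251.  73.] xy mm [427.2 189.8] L [25.6 25.2] ang 67.3
squaretop px [251.  73.] xy mm [428.5 190.6] L [24.9 24.5] ang 67.3
truffle px [325.  84.] xy mm [437.7 266.6] L [23.7 22.9] ang 1.4
disc px [317. 158.] xy mm [514.5 260.3] L [25.1 23.7] ang 46.1
tray px [ 81. 230.] xy mm [605.3 -29.3] L [133.1  47.7] ang 84.7
sample px [ 73. 112.] xy mm [462.7 -11.9] L [133.   47.1] ang 87.1
(np.float64(0.408), np.int64(0), array([518. , 191.1]), np.float64(36.7), np.float64(34.3))
(np.float64(0.496), np.int64(-2), array([518. , 191.5]), np.float64(37.8), np.float64(34.0))
(np.float64(0.904), np.int64(2), array([518. , 191.1]), np.float64(37.9), np.float64(35.6))
(np.float64(0.958), np.int64(-4), array([518. , 191.5]), np.float64(38.9), np.float64(35.2))
```

View pics/w2c.png

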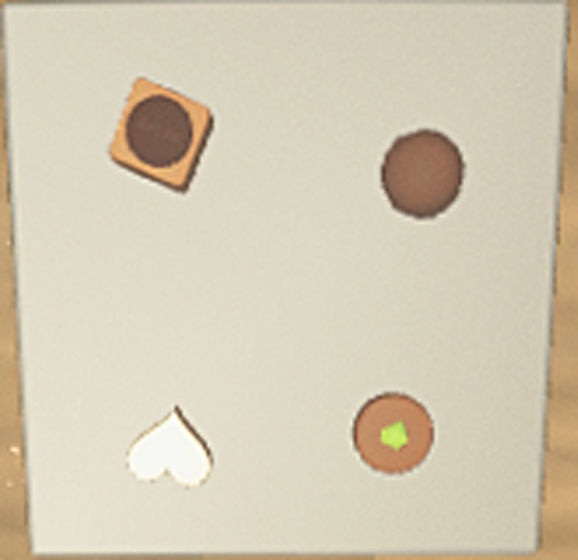

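The crop confirms the four pieces. The heart mask caught some slab, so I'm redoing it with a brighter threshold.

Run:
```python
from h import *
c=ctrl.calibration('wrist'); T=np.load('T2.npy')@c['hand_eye']
im=cv2.imread('pics/w2.png');H,S,V=hsv(im)
print('slab/heart',im[150,240],im[162,254])
th=int((int(im[150,240].min())+int(im[162,254].min()))//2)
for (r,P) in rects('heart',im.min(2)>th,c,T,.024,60,(238,145,270,180)):
  P=P*1000; best=[]
  for a in np.arange(-40,41,2):
    t=np.radians(a);u=np.array([np.cos(t),np.sin(t)]);v=np.array([-u[1],u[0]])
    x=P@u;y=P@v;yc=(y.max()+y.min())/2;xc=(x.max()+x.min())/2
    M=np.c_[x,2*yc-y];Q=np.c_[x,y]
    e=np.mean([np.min(np.hypot(*(Q-k).T)) for k in M]);best.append((round(e,3),a,np.round(u*xc+v*yc,1),round(np.ptp(x),1),round(np.ptp(y),1)))
  print(*sorted(best,key=lambda b:b[0])[:4],sep='\n')
```

```text
slab/heart [204 222 227] [245 247 247]
heart px [253. 165.] xy mm [522.5 190.7] L [20.6 20.4] ang 129.7
(np.float64(0.513), np.int64(-8), array([518.4, 190.8]), np.float64(20.6), np.float64(23.4))
(np.float64(0.584), np.int64(-6), array([518.2, 190.7]), np.float64(20.4), np.float64(23.2))
(np.float64(0.667), np.int64(-10), array([518.5, 191. ]), np.float64(20.9), np.float64(23.5))
(np.float64(0.734), np.int64(-4), array([518.2, 190.5]), np.float64(20.3), np.float64(23.1))
```

Request:
apply_moves([
  {"travel":[15,-14,30],"roll":0,"jaw":44},
  {"travel":[14,-14,30],"roll":0,"jaw":44},
  {"travel":[0,0,30],"roll":8,"jaw":44},
  {"travel":[0,0,30],"roll":0,"jaw":44},
  {"travel":[0,0,30],"roll":0,"jaw":44},
  {"travel":[0,0,0],"roll":0,"jaw":44},
  {"travel":[0,0,0],"roll":0,"jaw":44},
  {"travel":[0,0,0],"roll":0,"jaw":44},
])

```text
clock: 4.0
tool_pos: [0.5224, 0.1905, 0.0763]
orientation: [179.9, 0.1, 172.0]
force: [1.0, -0.2, 0.2]
opening: 0.0439
gripper_force: 0.0
```

Run:
```python
from h import *
print(np.round(wristT(),4)); im=ctrl.snapshot('wrist');print(np.round(wristT()[:3,3],4)); cv2.imwrite('pics/w3.png',im[:,:,::-1])
```

```text
[[-0.9901  0.14    0.0021  0.5224]
 [ 0.14    0.9901  0.0012  0.1905]
 [-0.0019  0.0015 -1.      0.0763]
 [ 0.      0.      0.      1.    ]]
[0.5223 0.1907 0.0764]
```

View pics/w3.png

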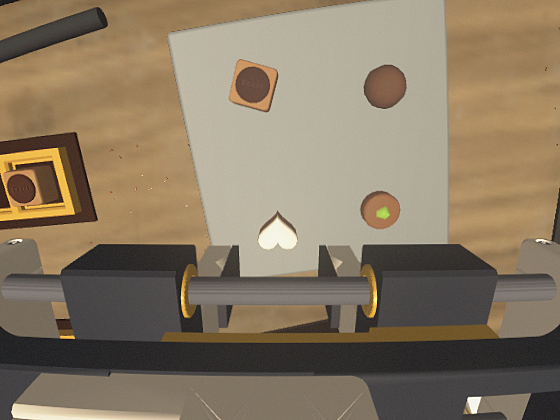

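The heart at (278,230) is centred between the fingers and aligned, so I'll descend and grip.

Request:
apply_moves([
  {"travel":[0,0,15],"roll":0,"jaw":44},
  {"travel":[0,0,12],"roll":0,"jaw":44},
  {"travel":[0,0,11],"roll":0,"jaw":44},
  {"travel":[0,0,0],"roll":0,"jaw":44},
  {"travel":[0,0,0],"roll":0,"jaw":34},
  {"travel":[0,0,0],"roll":0,"jaw":28},
  {"travel":[0,0,0],"roll":0,"jaw":22},
  {"travel":[0,0,0],"roll":0,"jaw":22},
  {"travel":[0,0,0],"roll":0,"jaw":22},
  {"travel":[0,0,0],"roll":0,"jaw":22},
])

```text
clock: 5.05
tool_pos: [0.5215, 0.1907, 0.037]
orientation: [180.0, 0.0, 172.0]
force: [-0.6, -0.0, 4.3]
opening: 0.024
gripper_force: 30.0
```

Request:
apply_moves([
  {"travel":[0,0,-20],"roll":0,"jaw":22},
  {"travel":[0,0,-30],"roll":-3,"jaw":22},
  {"travel":[-13,-31,0],"roll":0,"jaw":22},
  {"travel":[-13,-31,0],"roll":0,"jaw":22},
  {"travel":[-13,-32,0],"roll":0,"jaw":22},
  {"travel":[-13,-32,0],"roll":0,"jaw":22},
  {"travel":[-13,-32,0],"roll":0,"jaw":22},
  {"travel":[-13,-32,0],"roll":0,"jaw":22},
  {"travel":[-13,-32,0],"roll":0,"jaw":22},
  {"travel":[-14,-32,0],"roll":0,"jaw":22},
])

```text
clock: 6.05
tool_pos: [0.6036, -0.0731, 0.0864]
orientation: [180.0, -0.0, 175.0]
force: [0.6, 1.0, -0.1]
opening: 0.0243
gripper_force: 30.0
```

Request:
apply_moves([
  {"travel":[0,0,0],"roll":0,"jaw":22},
  {"travel":[0,0,0],"roll":0,"jaw":22},
  {"travel":[0,0,0],"roll":0,"jaw":22},
])

```text
clock: 6.35
tool_pos: [0.6032, -0.0714, 0.0864]
orientation: [180.0, -0.0, 175.0]
force: [-0.0, 0.1, 0.4]
opening: 0.0245
gripper_force: 30.0
```

Run:
```python
from h import *
T0=wristT();print(T0[:3,3]); im=ctrl.snapshot('wrist')[:,:,::-1].copy(); cv2.imwrite('pics/w4.png',im)
c=ctrl.calibration('wrist');T=T0@c['hand_eye']
H,S,V=hsv(im)
gold=(H>10)&(H<28)&(S>120)&(V>140)
rects('gold',gold,c,T,.011,80,(0,0,560,300))
```

```text
[ 0.60318404 -0.07135204  0.08635255]
gold px [335. 283.] xy mm [650.1 -32. ] L [29.6  7.2] ang 8.4
gold px [221. 283.] xy mm [ 642.7 -118.2] L [29.9  4.4] ang 165.8
gold px [302. 216.] xy mm [601.8 -29.4] L [132.5  48.9] ang 87.9
gold px [ 39. 154.] xy mm [ 534.3 -234.1] L [27.1 27. ] ang 126.6
gold px [354.   7.] xy mm [466.  -12.5] L [22.8 10.8] ang 86.2
gold px [346.  25.] xy mm [474.  -13.3] L [132.3  28.8] ang 86.2
```

View pics/w4.png

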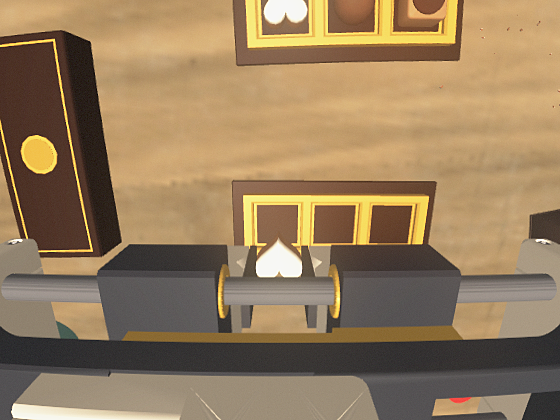

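The heart hangs level at (280,262), over the tray's right pocket (columns about 252 to 301). I'll check the tray edges precisely.

Run:
```python
from h import *
im=cv2.imread('pics/w4.png'); c=ctrl.calibration('wrist');T=wristT()@c['hand_eye']
H,S,V=hsv(im); g=(H>10)&(H<28)&(S>120)&(V>140)
cols=np.arange(262,415); rows=[185+np.argmax(g[185:215,x]) for x in cols]
P=onplane(c,T,np.c_[cols,np.array(rows)-.5],.011)[:,:2]*1000
k=np.polyfit(P[:,1],P[:,0],1); print('front edge x=%.3f*y+%.1f'%tuple(k),'ang',np.degrees(np.arctan2(1,k[0])), 'at y=-30:',np.polyval(k,-30))
rr=np.arange(200,238)
L=np.array([(np.where(g[r,235:300])[0][0]+234.5,r) for r in rr]);Rt=np.array([(np.where(g[r,380:440])[0][-1]+380.5,r) for r in rr])
for q in(L,Rt):
    p=onplane(c,T,q,.011)[:,:2]*1000; print(p[:3].round(1),p[-3:].round(1))
```

```text
front edge x=0.102*y+583.7 ang 84.16708357631276 at y=-30: 580.6092259279593
[[580.1 -93.7]
 [580.8 -93.8]
 [581.5 -93.9]] [[606.1 -96.1]
 [606.9 -96.2]
 [607.7 -96.3]]
[[591.4  37.9]
 [592.2  38. ]
 [592.9  38. ]] [[617.9  35.5]
 [618.6  35.5]
 [619.4  34.8]]
```

Request:
apply_moves([
  {"travel":[0,0,20],"roll":0,"jaw":22},
  {"travel":[0,0,20],"roll":0,"jaw":22},
  {"travel":[0,0,8],"roll":0,"jaw":22},
  {"travel":[0,0,3],"roll":0,"jaw":22},
  {"travel":[0,0,1],"roll":0,"jaw":22},
  {"travel":[0,0,0],"roll":0,"jaw":22},
  {"travel":[0,0,0],"roll":0,"jaw":22},
])

```text
clock: 7.1
tool_pos: [0.6041, -0.0715, 0.0354]
orientation: [180.0, 0.1, 175.0]
force: [-0.0, 0.1, -0.1]
opening: 0.0243
gripper_force: 30.0
```

Request:
apply_moves([
  {"travel":[0,0,1],"roll":0,"jaw":22},
  {"travel":[0,0,0],"roll":0,"jaw":22},
  {"travel":[0,0,0],"roll":0,"jaw":22},
])

```text
clock: 7.4
tool_pos: [0.6037, -0.0718, 0.0337]
orientation: [180.0, 0.0, 175.0]
force: [-0.3, -0.6, -0.4]
opening: 0.0244
gripper_force: 30.0
```

Within about 1 mm of the floor. I'll ease the jaws open and retreat.

Request:
apply_moves([
  {"travel":[0,0,0.5],"roll":0,"jaw":25},
  {"travel":[0,0,0],"roll":0,"jaw":27},
  {"travel":[0,0,0],"roll":0,"jaw":30},
  {"travel":[0,0,0],"roll":0,"jaw":34},
  {"travel":[0,0,0],"roll":0,"jaw":38},
  {"travel":[0,0,-10],"roll":0,"jaw":40},
  {"travel":[0,0,-30],"roll":0,"jaw":40},
  {"travel":[40,0,-40],"roll":0,"jaw":40},
  {"travel":[40,0,-20],"roll":0,"jaw":40},
  {"travel":[0,0,0],"roll":0,"jaw":40},
])

```text
clock: 8.4
tool_pos: [0.5257, -0.0649, 0.1318]
orientation: [179.9, 0.2, 175.0]
force: [0.8, 0.3, 0.4]
opening: 0.0404
gripper_force: 0.0
```

Run:
```python
from h import *
print(wristT()[:3,3]); im=ctrl.snapshot('top')[:,:,::-1]; im2=ctrl.snapshot('scene')[:,:,::-1]
a=cv2.resize(im[140:260,240:360],(480,480),interpolation=cv2.INTER_CUBIC)
b=cv2.resize(im2[140:230,210:290],(300,338),interpolation=cv2.INTER_CUBIC)
o=np.zeros((480,780,3),np.uint8);o[:,:480]=a;o[:338,480:]=b;cv2.imwrite('pics/c5.png',o)
```

```text
[ 0.52569969 -0.06489233  0.13176855]
```

View pics/c5.png

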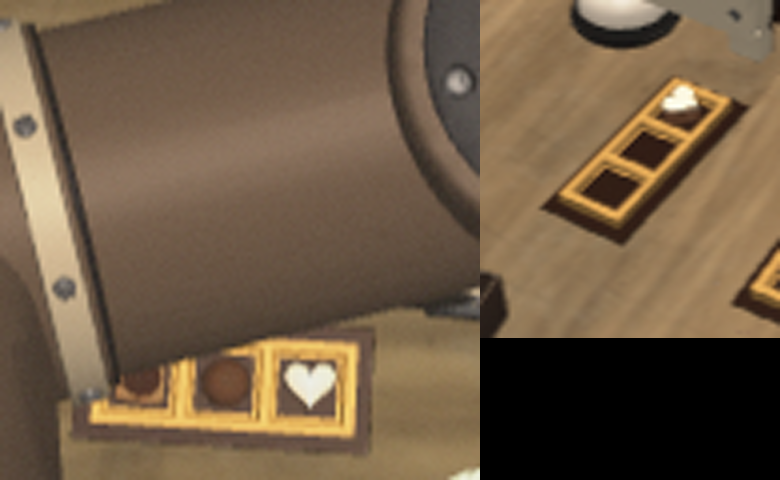

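Request:
apply_moves([
  {"travel":[14.5,40,0],"roll":0,"jaw":42},
  {"travel":[14.5,40,0],"roll":0,"jaw":42},
  {"travel":[14.5,40,0],"roll":0,"jaw":42},
  {"travel":[14.5,40,0],"roll":0,"jaw":42},
  {"travel":[14.5,40,0],"roll":0,"jaw":42},
  {"travel":[14.5,40,0],"roll":0,"jaw":42},
  {"travel":[14.5,40,0],"roll":0,"jaw":42},
  {"travel":[14.5,42,0],"roll":0,"jaw":42},
  {"travel":[0,0,0],"roll":-8,"jaw":42},
  {"travel":[0,0,0],"roll":-8,"jaw":42},
])

```text
clock: 9.5
tool_pos: [0.4409, 0.2676, 0.1275]
orientation: [-179.9, -0.1, -168.6]
force: [0.8, 0.0, 0.2]
opening: 0.0418
gripper_force: 0.0
```

Request:
apply_moves([
  {"travel":[0,0,0],"roll":-8.2,"jaw":42},
  {"travel":[0,0,0],"roll":-8.2,"jaw":42},
  {"travel":[0,0,0],"roll":-8.2,"jaw":42},
  {"travel":[0,0,0],"roll":-8.2,"jaw":42},
  {"travel":[0,0,0],"roll":-8.2,"jaw":42},
  {"travel":[0,0,0],"roll":-8.2,"jaw":42},
  {"travel":[0,0,0],"roll":-8.2,"jaw":42},
  {"travel":[0,0,0],"roll":-8.2,"jaw":42},
  {"travel":[0,0,0],"roll":-8.2,"jaw":42},
  {"travel":[0,0,0],"roll":0,"jaw":42},
])

```text
clock: 10.5
tool_pos: [0.4414, 0.266, 0.1277]
orientation: [180.0, -0.1, -95.1]
force: [1.3, -0.2, -0.2]
opening: 0.0421
gripper_force: 0.0
```

Run:
```python
from h import *
T0=wristT();o=ctrl.get_obs();print(T0[:3,3],o['orientation']); im=ctrl.snapshot('wrist')[:,:,::-1].copy(); cv2.imwrite('pics/w6.png',im)
c=ctrl.calibration('wrist');T=T0@c['hand_eye'];H,S,V=hsv(im)
for n,g,z in (('truffle',(437,266.3),.0185),('square',(427.7,190.2),.019)):
    p=proj(c,T,[g[0]/1e3,g[1]/1e3,z])[0];print(n,'expected px',p)
    x,y=p.astype(int); rects(n,(S>70),c,T,z,150,(max(x-50,0),max(y-50,0),x+50,min(y+50,248)))
```

```text
[0.44142516 0.26599054 0.12771094] [ 1.79956249e+02 -6.59563766e-02 -9.51041301e+01]
truffle expected px [284.85827391 215.25859918]
truffle px [284. 216.] xy mm [437.3 266.6] L [24.  23.3] ang 174.9
square expected px [288.66271096 118.87099109]
square px [290. 118.] xy mm [426.7 189.6] L [24.4 24.3] ang 156.2
```

View pics/w6.png

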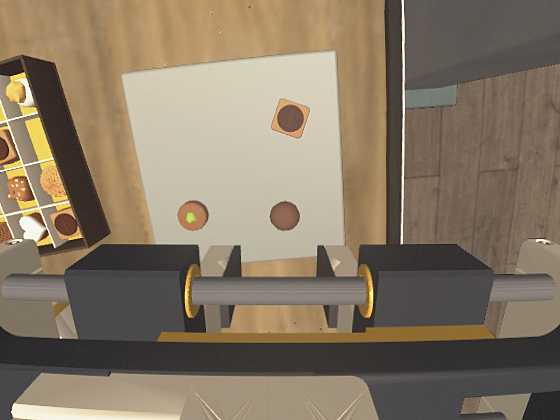

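Request:
apply_moves([
  {"travel":[0,4,0],"roll":0,"jaw":42},
  {"travel":[0,0,30],"roll":0,"jaw":42},
  {"travel":[0,0,25],"roll":0,"jaw":42},
  {"travel":[0,0,15],"roll":0,"jaw":42},
  {"travel":[0,0,10],"roll":0,"jaw":42},
  {"travel":[0,0,0],"roll":0,"jaw":42},
  {"travel":[0,0,0],"roll":0,"jaw":42},
])

```text
clock: 11.25
tool_pos: [0.4374, 0.2664, 0.0488]
orientation: [-180.0, 0.0, -95.3]
force: [0.5, -0.2, 0.6]
opening: 0.0417
gripper_force: 0.0
```

Request:
apply_moves([
  {"travel":[0,0,7],"roll":0,"jaw":42},
  {"travel":[0,0,4],"roll":0,"jaw":42},
  {"travel":[0,0,0],"roll":0,"jaw":36},
  {"travel":[0,0,0],"roll":0,"jaw":30},
  {"travel":[0,0,0],"roll":0,"jaw":26},
  {"travel":[0,0,0],"roll":0,"jaw":22},
  {"travel":[0,0,0],"roll":0,"jaw":22},
  {"travel":[0,0,0],"roll":0,"jaw":22},
  {"travel":[0,0,0],"roll":0,"jaw":22},
])

```text
clock: 12.15
tool_pos: [0.4372, 0.2662, 0.0376]
orientation: [-180.0, 0.0, -95.2]
force: [-1.2, 0.5, 2.0]
opening: 0.0223
gripper_force: 19.7
```

Request:
apply_moves([
  {"travel":[0,0,0],"roll":0,"jaw":18},
  {"travel":[0,0,0],"roll":0,"jaw":18},
  {"travel":[0,0,0],"roll":0,"jaw":18},
  {"travel":[0,0,-6],"roll":0,"jaw":18},
  {"travel":[0,0,0],"roll":0,"jaw":18},
  {"travel":[0,0,0],"roll":0,"jaw":18},
])

```text
clock: 12.75
tool_pos: [0.4373, 0.2662, 0.0435]
orientation: [-180.0, 0.0, -95.2]
force: [-0.1, 0.5, 0.2]
opening: 0.0217
gripper_force: 30.0
```

Run:
```python
from h import *
T0=wristT();print(T0[:3,3]); im=ctrl.snapshot('wrist')[:,:,::-1].copy()
cv2.imwrite('pics/w7.png',cv2.resize(im[160:340,180:390],None,fx=3,fy=3,interpolation=cv2.INTER_CUBIC))
```

```text
[0.43725611 0.26618097 0.04354905]
```

View pics/w7.png

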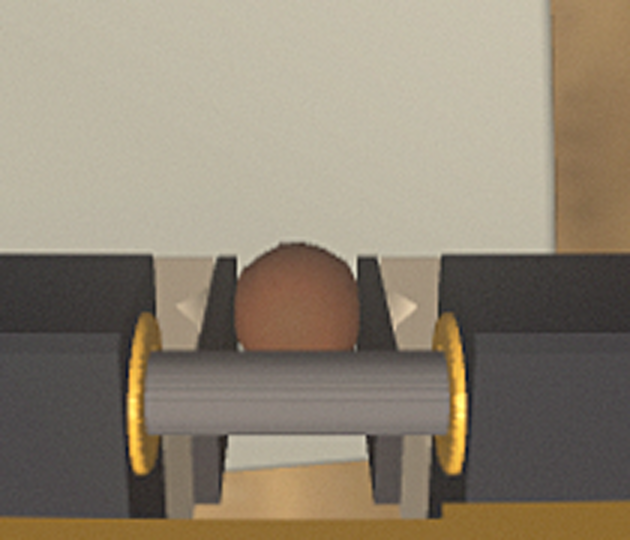

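Request:
apply_moves([
  {"travel":[0,0,-20],"roll":0,"jaw":18},
  {"travel":[0,0,-30],"roll":0,"jaw":18},
  {"travel":[34,-23,0],"roll":0,"jaw":18},
  {"travel":[34,-23,0],"roll":0,"jaw":18},
  {"travel":[34,-23,0],"roll":0,"jaw":18},
  {"travel":[34,-23,0],"roll":0,"jaw":18},
  {"travel":[34,-23,0],"roll":0,"jaw":18},
  {"travel":[34,-23,0],"roll":0,"jaw":18},
  {"travel":[34,-23,0],"roll":0,"jaw":18},
  {"travel":[0,0,0],"roll":0,"jaw":18},
])

```text
clock: 13.8
tool_pos: [0.5773, 0.0108, 0.0929]
orientation: [180.0, -0.0, -95.4]
force: [-1.6, -0.3, -0.1]
opening: 0.0216
gripper_force: 30.0
```

Request:
apply_moves([
  {"travel":[13,-10,0],"roll":0,"jaw":18},
  {"travel":[13,-10,0],"roll":0,"jaw":18},
  {"travel":[12,-10,0],"roll":0,"jaw":18},
  {"travel":[0,0,0],"roll":0,"jaw":18},
  {"travel":[0,0,0],"roll":0,"jaw":18},
  {"travel":[0,0,0],"roll":0,"jaw":18},
])

```text
clock: 14.4
tool_pos: [0.6021, -0.0258, 0.0933]
orientation: [180.0, 0.0, -95.2]
force: [-0.7, -0.0, -0.1]
opening: 0.0221
gripper_force: 30.0
```

Run:
```python
from h import *
T0=wristT();print(T0[:3,3],ctrl.get_obs()['force']); im=ctrl.snapshot('wrist')[:,:,::-1].copy(); cv2.imwrite('pics/w8.png',im)
c=ctrl.calibration('wrist');T=T0@c['hand_eye']
for n,y in(('R',-42),('M',0),('L',42)):
    a=np.radians(84.7)
    print(n,proj(c,T,[.6042+y/1e3*np.cos(a),-.0296+y/1e3*np.sin(a),.011])[0])
H,S,V=hsv(im)
rects('heart',(im.min(2)>170)&(S<60),c,T,.02,60,(200,120,360,250))
```

```text
[ 0.60207984 -0.0257806   0.09333755] [-0.66797763 -0.01380386 -0.06943307]
R [276.28018214 163.98556242]
M [276.29978664 220.97358084]
L [276.32560761 272.40210182]
heart px [272. 166.] xy mm [604.8 -71.8] L [21.2 20.9] ang 40.1
```

View pics/w8.png

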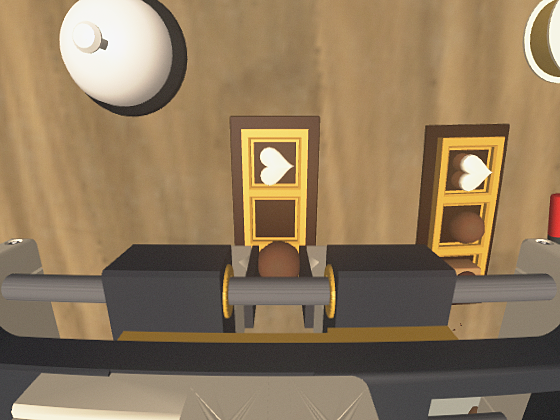

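The heart sits level in its pocket at (277,166). The truffle hangs at (279,262), and the empty middle pocket is at (276,218).

Run:
```python
from h import *
im=cv2.imread('pics/w8.png'); c=ctrl.calibration('wrist');T=wristT()@c['hand_eye']
H,S,V=hsv(im); g=(H>10)&(H<28)&(S>120)&(V>140)
mid=[]
for r in range(145,235,10):
    w=np.where(g[r,225:335])[0]+225
    p=onplane(c,T,[(w[0]-.5,r),(w[-1]+.5,r)],.011)[:,:2]*1000; mid.append(p.mean(0)); print(r,w[0],w[-1],p.round(1).tolist())
e=[(x,115+np.argmax(g[115:150,x])-.5) for x in range(252,302,6)]
print('far end',onplane(c,T,e,.011)[:,:2].mean(0)*1000)
print('heart px extents');
```

```text
145 226 334 [[634.2, -87.6], [558.9, -80.8]]
155 242 307 [[623.9, -79.8], [578.1, -75.6]]
165 242 307 [[624.8, -72.8], [578.5, -68.6]]
175 242 307 [[625.7, -65.8], [579.0, -61.5]]
185 242 306 [[626.5, -58.6], [580.2, -54.4]]
195 243 320 [[626.7, -51.2], [570.6, -46.2]]
205 243 306 [[627.6, -43.8], [581.2, -39.6]]
215 244 306 [[627.8, -36.2], [581.7, -32.0]]
225 244 305 [[628.8, -28.5], [582.9, -24.4]]
far end [598.29009561 -95.46533841]
heart px extents
```

Request:
apply_moves([
  {"travel":[4,-3,0],"roll":0,"jaw":18},
  {"travel":[0,0,25],"roll":0,"jaw":18},
  {"travel":[0,0,20],"roll":0,"jaw":18},
  {"travel":[0,0,8],"roll":0,"jaw":18},
  {"travel":[0,0,3],"roll":0,"jaw":18},
  {"travel":[0,0,2],"roll":0,"jaw":18},
  {"travel":[0,0,0],"roll":0,"jaw":18},
  {"travel":[0,0,0],"roll":0,"jaw":18},
])

```text
clock: 15.25
tool_pos: [0.6054, -0.0302, 0.0362]
orientation: [-179.9, 0.0, -95.2]
force: [-0.6, 0.2, -0.1]
opening: 0.0219
gripper_force: 30.0
```

Request:
apply_moves([
  {"travel":[0,0,1],"roll":0,"jaw":18},
  {"travel":[0,0,1],"roll":0,"jaw":18},
  {"travel":[0,0,0],"roll":0,"jaw":18},
  {"travel":[0,0,0],"roll":0,"jaw":18},
])

```text
clock: 15.65
tool_pos: [0.6051, -0.0303, 0.0337]
orientation: [-180.0, 0.0, -95.2]
force: [1.4, 0.1, 1.6]
opening: 0.022
gripper_force: 30.0
```

Request:
apply_moves([
  {"travel":[0,0,0],"roll":0,"jaw":24},
  {"travel":[0,0,0],"roll":0,"jaw":26},
  {"travel":[0,0,0],"roll":0,"jaw":29},
  {"travel":[0,0,0],"roll":0,"jaw":33},
  {"travel":[0,0,0],"roll":0,"jaw":38},
  {"travel":[0,0,0],"roll":0,"jaw":40},
  {"travel":[0,0,-10],"roll":0,"jaw":40},
  {"travel":[0,0,-30],"roll":0,"jaw":40},
  {"travel":[0,0,-30],"roll":0,"jaw":40},
  {"travel":[-30,5,0],"roll":0,"jaw":40},
])

```text
clock: 16.65
tool_pos: [0.6056, -0.0012, 0.1084]
orientation: [-179.6, 0.1, -95.3]
force: [1.5, 0.9, -0.3]
opening: 0.0398
gripper_force: 0.0
```

Run:
```python
from h import *
T0=wristT();print(T0[:3,3]); im=ctrl.snapshot('wrist')[:,:,::-1].copy(); cv2.imwrite('pics/w9.png',im)
cv2.imwrite('pics/w9c.png',cv2.resize(im[100:300,180:380],None,fx=2.5,fy=2.5,interpolation=cv2.INTER_CUBIC))
c=ctrl.calibration('wrist');T=T0@c['hand_eye']
print(proj(c,T,[.6047,-.0297,.0145]))
```

```text
[ 0.60559439 -0.00121992  0.1084415 ]
[[278.23603657 184.67148955]]
```

View pics/w9c.png

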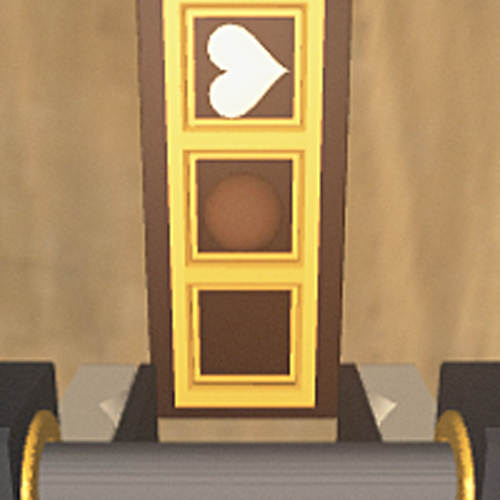

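The truffle and heart both sit centred in their pockets. Next is the square.

Request:
apply_moves([
  {"travel":[-25,28,0],"roll":0,"jaw":40},
  {"travel":[-25,28,0],"roll":0,"jaw":40},
  {"travel":[-25,28,0],"roll":0,"jaw":40},
  {"travel":[-25,28,0],"roll":0,"jaw":40},
  {"travel":[-25,28,0],"roll":0,"jaw":40},
  {"travel":[-25,28,0],"roll":0,"jaw":40},
  {"travel":[-25,28,0],"roll":0,"jaw":40},
  {"travel":[0,0,0],"roll":8,"jaw":40},
  {"travel":[0,0,0],"roll":8,"jaw":40},
  {"travel":[0,0,0],"roll":1.8,"jaw":40},
])

```text
clock: 17.7
tool_pos: [0.4233, 0.1928, 0.104]
orientation: [-180.0, 0.1, -113.2]
force: [1.9, -2.0, 0.2]
opening: 0.0398
gripper_force: 0.0
```

Request:
apply_moves([
  {"travel":[0,0,0],"roll":0,"jaw":40},
  {"travel":[0,0,0],"roll":0,"jaw":40},
])

```text
clock: 17.9
tool_pos: [0.4235, 0.1922, 0.1037]
orientation: [-180.0, 0.0, -112.9]
force: [-0.0, 0.4, 0.1]
opening: 0.04
gripper_force: 0.0
```

Run:
```python
from h import *
T0=wristT();print(T0[:3,3],ctrl.get_obs()['orientation']); im=ctrl.snapshot('wrist')[:,:,::-1].copy(); cv2.imwrite('pics/w10.png',im)
c=ctrl.calibration('wrist');T=T0@c['hand_eye'];H,S,V=hsv(im)
p=proj(c,T,[.427,.1898,.019])[0];print(p); x,y=p.astype(int)
rects('sq',S>70,c,T,.019,150,(x-60,y-60,x+60,min(y+60,248)))
print(tool_delta([.427-T0[0,3],.1898-T0[1,3],0]))
```

```text
[0.42349655 0.19221811 0.10372151] [-1.79986749e+02  3.04089949e-02 -1.12934267e+02]
[273.77390095 223.15890539]
sq px [274. 223.] xy mm [426.9 189.5] L [27.5 24.1] ang 67.1
sq px [325. 188.] xy mm [379.  182.3] L [48.7 15.7] ang 90.1
sq px [225. 167.] xy mm [441.4 140. ] L [21.9  9.3] ang 156.9
[ 8.60409312e-01 -4.16907014e+00  3.33991438e-04]
```

Request:
apply_moves([
  {"travel":[1,-4,0],"roll":0,"jaw":40},
  {"travel":[0,0,25],"roll":0,"jaw":40},
  {"travel":[0,0,20],"roll":0,"jaw":40},
  {"travel":[0,0,12],"roll":0,"jaw":40},
  {"travel":[0,0,0],"roll":0,"jaw":40},
  {"travel":[0,0,0],"roll":0,"jaw":40},
])

```text
clock: 18.55
tool_pos: [0.4269, 0.1895, 0.0466]
orientation: [180.0, -0.0, -113.0]
force: [-0.0, 0.1, -0.2]
opening: 0.0401
gripper_force: 0.0
```

Request:
apply_moves([
  {"travel":[0,0,5],"roll":0,"jaw":40},
  {"travel":[0,0,4],"roll":0,"jaw":40},
  {"travel":[0,0,0],"roll":0,"jaw":34},
  {"travel":[0,0,0],"roll":0,"jaw":29},
  {"travel":[0,0,0],"roll":0,"jaw":25},
  {"travel":[0,0,0],"roll":0,"jaw":20},
  {"travel":[0,0,0],"roll":0,"jaw":18},
  {"travel":[0,0,0],"roll":0,"jaw":18},
  {"travel":[0,0,0],"roll":0,"jaw":18},
])

```text
clock: 19.45
tool_pos: [0.4267, 0.1897, 0.0376]
orientation: [-180.0, 0.0, -113.0]
force: [-0.0, 0.5, 2.7]
opening: 0.0235
gripper_force: 30.0
```

Request:
apply_moves([
  {"travel":[0,0,-20],"roll":0,"jaw":18},
  {"travel":[0,0,-30],"roll":-6,"jaw":18},
  {"travel":[0,0,0],"roll":-6,"jaw":18},
  {"travel":[0,0,0],"roll":-5.8,"jaw":18},
  {"travel":[22,-27,0],"roll":0,"jaw":18},
  {"travel":[22,-27,0],"roll":0,"jaw":18},
  {"travel":[22,-27,0],"roll":0,"jaw":18},
  {"travel":[22,-27,0],"roll":0,"jaw":18},
  {"travel":[22,-27,0],"roll":0,"jaw":18},
  {"travel":[22,-27,0],"roll":0,"jaw":18},
])

```text
clock: 20.45
tool_pos: [0.5768, 0.0422, 0.0872]
orientation: [180.0, -0.0, -95.2]
force: [1.2, 0.6, -0.2]
opening: 0.0236
gripper_force: 30.0
```

Request:
apply_moves([
  {"travel":[20,-26,0],"roll":0,"jaw":18},
  {"travel":[0,0,0],"roll":0,"jaw":18},
  {"travel":[0,0,0],"roll":0,"jaw":18},
])

```text
clock: 20.75
tool_pos: [0.5998, 0.0203, 0.0867]
orientation: [179.9, -0.0, -95.3]
force: [-0.9, -0.0, -0.3]
opening: 0.0233
gripper_force: 30.0
```

Run:
```python
from h import *
T0=wristT();print(T0[:3,3],ctrl.get_obs()['orientation'])
print(tool_delta([.6086-T0[0,3],.0121-T0[1,3],0]))
```

```text
[0.59984665 0.0203418  0.08667747] [ 1.79931538e+02 -1.93332698e-02 -9.53294804e+01]
[ 7.39313699e+00 -9.48103150e+00 -8.83411651e-03]
```

Request:
apply_moves([
  {"travel":[7.5,-9.5,0],"roll":0,"jaw":18},
  {"travel":[0,0,0],"roll":0,"jaw":18},
  {"travel":[0,0,20],"roll":0,"jaw":18},
  {"travel":[0,0,15],"roll":0,"jaw":18},
  {"travel":[0,0,10],"roll":0,"jaw":18},
  {"travel":[0,0,5],"roll":0,"jaw":18},
  {"travel":[0,0,0],"roll":0,"jaw":18},
  {"travel":[0,0,0],"roll":0,"jaw":18},
])

```text
clock: 21.55
tool_pos: [0.6092, 0.0131, 0.0379]
orientation: [-180.0, 0.0, -95.2]
force: [1.2, -0.4, -0.2]
opening: 0.0233
gripper_force: 30.0
```

Request:
apply_moves([
  {"travel":[1,0.5,2],"roll":0,"jaw":18},
  {"travel":[0,0,1],"roll":0,"jaw":18},
  {"travel":[0,0,1],"roll":0,"jaw":18},
  {"travel":[0,0,0],"roll":0,"jaw":18},
  {"travel":[0,0,0],"roll":0,"jaw":18},
])

```text
clock: 22.05
tool_pos: [0.6084, 0.0119, 0.0336]
orientation: [-180.0, 0.0, -95.2]
force: [-0.9, -0.4, 1.7]
opening: 0.0236
gripper_force: 30.0
```

Request:
apply_moves([
  {"travel":[0,0,0],"roll":0,"jaw":25},
  {"travel":[0,0,0],"roll":0,"jaw":27},
  {"travel":[0,0,0],"roll":0,"jaw":30},
  {"travel":[0,0,0],"roll":0,"jaw":34},
  {"travel":[0,0,0],"roll":0,"jaw":38},
  {"travel":[0,0,0],"roll":0,"jaw":40},
  {"travel":[0,0,-10],"roll":0,"jaw":40},
  {"travel":[0,0,-30],"roll":0,"jaw":40},
  {"travel":[0,0,-35],"roll":0,"jaw":45},
  {"travel":[-35,5,0],"roll":0,"jaw":50},
])

```text
clock: 23.05
tool_pos: [0.6095, 0.0458, 0.1141]
orientation: [-179.6, 0.1, -95.3]
force: [1.2, 0.4, -0.4]
opening: 0.0474
gripper_force: 0.0
```

Run:
```python
from h import *
T0=wristT();print(T0[:3,3]); im=ctrl.snapshot('wrist')[:,:,::-1].copy(); cv2.imwrite('pics/w11.png',im)
cv2.imwrite('pics/w11c.png',cv2.resize(im[80:290,170:390],None,fx=2.5,fy=2.5,interpolation=cv2.INTER_CUBIC))
```

```text
[0.60948422 0.04582003 0.11410636]
```

View pics/w11c.png

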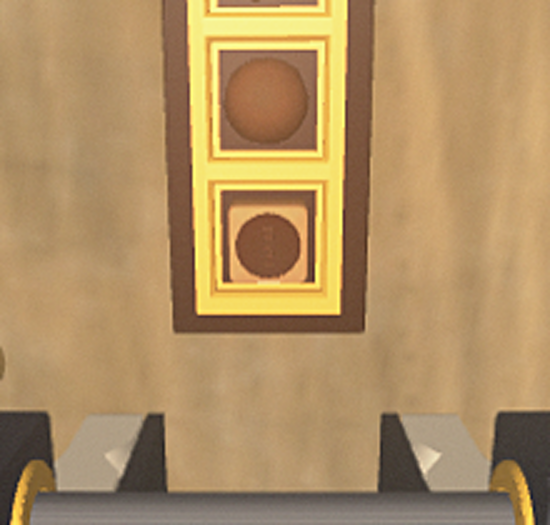

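All three are packed in the order square, truffle, heart, each flat in its pocket. That was picture 14, so I'll work from numbers only from here. Next is the lid.

Request:
apply_moves([
  {"travel":[39,7,0],"roll":0,"jaw":76},
  {"travel":[39,7,0],"roll":0,"jaw":76},
  {"travel":[39,7,0],"roll":0,"jaw":76},
  {"travel":[39,7,0],"roll":0,"jaw":76},
  {"travel":[39,8,0],"roll":0,"jaw":76},
  {"travel":[39,8,0],"roll":0,"jaw":76},
  {"travel":[37,8,0],"roll":0,"jaw":76},
  {"travel":[0,0,0],"roll":8,"jaw":76},
  {"travel":[0,0,0],"roll":8,"jaw":76},
  {"travel":[0,0,0],"roll":8,"jaw":76},
])

```text
clock: 24.1
tool_pos: [0.5299, -0.2185, 0.1089]
orientation: [-180.0, 0.0, -119.6]
force: [0.2, -0.7, -0.0]
opening: 0.076
gripper_force: 0.0
```

Request:
apply_moves([
  {"travel":[0,0,0],"roll":8,"jaw":76},
  {"travel":[0,0,0],"roll":8,"jaw":76},
  {"travel":[0,0,0],"roll":8,"jaw":76},
  {"travel":[0,0,0],"roll":8,"jaw":76},
  {"travel":[0,0,0],"roll":8,"jaw":76},
  {"travel":[0,0,0],"roll":8,"jaw":76},
  {"travel":[0,0,0],"roll":8,"jaw":76},
  {"travel":[0,0,0],"roll":8,"jaw":76},
  {"travel":[0,0,0],"roll":0.3,"jaw":76},
  {"travel":[0,0,0],"roll":0,"jaw":76},
])

```text
clock: 25.1
tool_pos: [0.5301, -0.218, 0.1087]
orientation: [-180.0, 0.0, 176.7]
force: [0.8, -0.9, 0.3]
opening: 0.0761
gripper_force: 0.0
```

Run:
```python
from h import *
T0=wristT();print(T0[:3,3],ctrl.get_obs()['orientation'])
im=ctrl.snapshot('wrist')[:,:,::-1].copy(); cv2.imwrite('pics/w12.png',im)
c=ctrl.calibration('wrist');T=T0@c['hand_eye'];H,S,V=hsv(im)
p=proj(c,T,[.5335,-.219,.03])[0];print('seal expected',p)
a=np.radians(176.5);u=np.array([np.cos(a),np.sin(a)]);v=np.array([-u[1],u[0]])
co=[np.r_[np.array([.5335,-.219])+s*.072*u+t*.029*v,.03] for s,t in((1,1),(1,-1),(-1,-1),(-1,1))]
print('corners',proj(c,T,co).round())
gold=(H>10)&(H<28)&(S>110)&(V>120)
rects('gold',gold,c,T,.03,25,(150,60,420,248))
ct=ctrl.calibration('top');im=ctrl.snapshot('top')[:,:,::-1].copy();H,S,V=hsv(im);cv2.imwrite('pics/top12.png',im)
rects('toptray',(H>10)&(H<28)&(S>120)&(V>150),ct,ct['extrinsics'],.011,60,(255,140,350,190))
```

```text
[ 0.5301156  -0.21797045  0.10870732] [-1.79998551e+02  2.04384639e-02  1.76708092e+02]
seal expected [276.53845963 231.34703155]
corners [[234. 130.]
 [320. 131.]
 [312. 316.]
 [240. 315.]]
gold px [277. 231.] xy mm [ 533.4 -218.7] L [24.9 23.6] ang 176.7
gold px [374. 201.] xy mm [ 513.6 -147.5] L [9.8 9.3] ang 63.1
gold px [389. 226.] xy mm [ 536.9 -133.8] L [57.6 37.4] ang 124.7
gold px [389. 197.] xy mm [ 513.1 -137.8] L [20. 13.] ang 135.4
gold px [345. 212.] xy mm [ 522.9 -168.5] L [52.  41.4] ang 176.5
gold px [215. 207.] xy mm [ 516.3 -263.1] L [54.2 33.2] ang 176.5
gold px [163. 168.] xy mm [ 481.7 -295. ] L [20.3 10.5] ang 75.0
gold px [287. 145.] xy mm [ 480.2 -215.6] L [47.7 27.4] ang 86.4
gold px [230. 126.] xy mm [ 455.7 -245.8] L [17.1 10.3] ang 37.1
gold px [328. 105.] xy mm [ 445.3 -177.8] L [127.2  46.1] ang 80.3
```

Request:
apply_moves([
  {"travel":[-3.5,-0.5,0],"roll":0,"jaw":76},
  {"travel":[0,0,25],"roll":0,"jaw":76},
  {"travel":[0,0,25],"roll":0,"jaw":76},
  {"travel":[0,0,15],"roll":0,"jaw":76},
  {"travel":[0,0,8],"roll":0,"jaw":76},
  {"travel":[0,0,4],"roll":0,"jaw":76},
  {"travel":[0,0,0],"roll":0,"jaw":76},
  {"travel":[0,0,0],"roll":0,"jaw":76},
])

```text
clock: 26.0
tool_pos: [0.534, -0.2187, 0.0321]
orientation: [-180.0, 0.1, 176.5]
force: [-0.2, 0.2, -0.1]
opening: 0.0759
gripper_force: 0.0
```

Request:
apply_moves([
  {"travel":[0,0,0],"roll":0,"jaw":70},
  {"travel":[0,0,0],"roll":0,"jaw":64},
  {"travel":[0,0,0],"roll":0,"jaw":60},
  {"travel":[0,0,0],"roll":0,"jaw":57},
  {"travel":[0,0,0],"roll":0,"jaw":54},
  {"travel":[0,0,0],"roll":0,"jaw":50},
  {"travel":[0,0,0],"roll":0,"jaw":50},
  {"travel":[0,0,0],"roll":0,"jaw":50},
  {"travel":[0,0,0],"roll":0,"jaw":50},
])

```text
clock: 26.9
tool_pos: [0.5336, -0.2187, 0.0317]
orientation: [-180.0, 0.0, 176.5]
force: [-1.4, 0.5, 4.7]
opening: 0.0572
gripper_force: 30.0
```

Request:
apply_moves([
  {"travel":[0,0,-15],"roll":0,"jaw":50},
  {"travel":[0,0,-25],"roll":0,"jaw":50},
  {"travel":[0,0,-30],"roll":0,"jaw":50},
  {"travel":[0,0,0],"roll":-6,"jaw":50},
  {"travel":[0,0,0],"roll":-7,"jaw":50},
  {"travel":[0,0,0],"roll":-7,"jaw":50},
  {"travel":[0,0,0],"roll":-7,"jaw":50},
  {"travel":[0,0,0],"roll":-7,"jaw":50},
  {"travel":[0,0,0],"roll":-7,"jaw":50},
  {"travel":[0,0,0],"roll":-7,"jaw":50},
])

```text
clock: 27.9
tool_pos: [0.5332, -0.2186, 0.1009]
orientation: [180.0, -0.0, -135.2]
force: [-0.4, 0.6, -0.2]
opening: 0.0579
gripper_force: 30.0
```

Request:
apply_moves([
  {"travel":[0,0,0],"roll":-7,"jaw":50},
  {"travel":[0,0,0],"roll":-7,"jaw":50},
  {"travel":[0,0,0],"roll":-7,"jaw":50},
  {"travel":[0,0,0],"roll":-7,"jaw":50},
  {"travel":[0,0,0],"roll":-7,"jaw":50},
  {"travel":[0,0,0],"roll":-5.2,"jaw":50},
  {"travel":[0,0,0],"roll":0,"jaw":50},
  {"travel":[0,0,0],"roll":0,"jaw":50},
])

```text
clock: 28.7
tool_pos: [0.5332, -0.2186, 0.1011]
orientation: [180.0, 0.0, -95.5]
force: [-0.3, -0.4, -1.0]
opening: 0.058
gripper_force: 30.0
```

Run:
```python
from h import *
T0=wristT();o=ctrl.get_obs();print(T0[:3,3],o['orientation'],o['joint_pos'].round(0))
c=ctrl.calibration('wrist');
print(tool_delta([.6047-T0[0,3],-.0297-T0[1,3],0]))
im=ctrl.snapshot('wrist')[:,:,::-1].copy(); cv2.imwrite('pics/w13.png',im)
T=T0@c['hand_eye'];H,S,V=hsv(im)
gold=(H>10)&(H<28)&(S>110)&(V>120)
q=proj(c,T,np.r_[T0[:2,3],T0[2,3]-.0317+.03])[0];print('seal exp',q)
rects('seal',gold,c,T,T0[2,3]-.0017,80,(220,180,340,260))
```

```text
[ 0.53324063 -0.21861021  0.10106556] [ 1.79966315e+02  7.39143023e-03 -9.54849322e+01] [ -3.  19. -23.  -0. -48.  -3.]
[-1.94875632e+02 -5.30753958e+01 -6.06409082e-03]
seal exp [279.94666564 277.88125598]
seal px [230. 220.] xy mm [ 553.8 -250.1] L [38.6  1.9] ang 84.6
```

Request:
apply_moves([
  {"travel":[-15,-3,0],"roll":0,"jaw":50},
  {"travel":[-27,-6,0],"roll":0,"jaw":50},
  {"travel":[-30,-7,0],"roll":0,"jaw":50},
  {"travel":[-30,-8,0],"roll":0,"jaw":50},
  {"travel":[-30,-9,0],"roll":0,"jaw":50},
  {"travel":[-30,-9,0],"roll":0,"jaw":50},
  {"travel":[-20,-7,0],"roll":0,"jaw":50},
  {"travel":[-13,-4,0],"roll":0,"jaw":50},
  {"travel":[0,0,0],"roll":0,"jaw":50},
  {"travel":[0,0,0],"roll":0,"jaw":50},
])

```text
clock: 29.75
tool_pos: [0.6039, -0.0295, 0.1012]
orientation: [180.0, -0.0, -95.3]
force: [-0.2, 0.1, -0.6]
opening: 0.0582
gripper_force: 30.0
```

Run:
```python
from h import *
T0=wristT();o=ctrl.get_obs();print(T0[:3,3],o['orientation'])
print(tool_delta([.6047-T0[0,3],-.0297-T0[1,3],0]))
im=ctrl.snapshot('scene')[:,:,::-1].copy(); cv2.imwrite('pics/s14.png',im)
```

```text
[ 0.60392998 -0.02953648  0.1011544 ] [ 1.79956730e+02 -9.49745894e-03 -9.53284923e+01]
[ 9.13095603e-02 -7.81875732e-01 -5.75336031e-04]
```

Run:
```python
from h import *
c=ctrl.calibration('wrist');E=c['hand_eye']
im=ctrl.snapshot('wrist')[:,:,::-1].copy(); cv2.imwrite('pics/w15.png',im);H,S,V=hsv(im)
g=(H>10)&(H<28)&(S>110)&(V>110)
z=-.0017   # lid top in tool frame: +0.0017 ahead
for s in(-.025,0,.025): print('exp line px',proj(c,E,[.0685,s,.0017])[0].round(1))
for x in range(250,312,10):
    r=np.where(g[:248,x])[0]; print(x,r[:12], onplane(c,E,[(x,r[0])],.0017)[0].round(4)*1000 if len(r) else '')
for y in (170,200,225):
    w=np.where(g[y,180:380])[0]+180; print('row',y,w, (onplane(c,E,[(w[0],y),(w[-1],y)],.0017)*1000).round(1).tolist() if len(w) else '')
```

```text
exp line px [222.4 134.9]
exp line px [280.1 134.7]
exp line px [337.9 134.9]
250 [ 83  85  90  94  95 113 115 116 117 118 138 139] [ 89.7 -12.6   1.7]
260 [ 35  36  54  87  90 106 107 108 110 111 112 117] [108.1  -8.2   1.7]
270 [  3   5  23  56  57  84  96 104 106 107 108 113] [120.   -4.1   1.7]
280 [  3  12  25  31  82 110 138 139 140 141 142] [ 1.2e+02 -1.0e-01  1.7e+00]
290 [  2  38  58  68 115 117 119 138 139 140 141 142] [120.4   3.9   1.7]
300 [ 30  32  39  42  46  50  65  72 138 139 140 141] [110.    8.    1.7]
310 [  8  19  47  48  52  56 106 113 114 115 116 139] [118.2  11.8   1.7]
row 170 [188 189 191 192 194 195 196 197 199 204 205 207 208 209 210 211 212 213
 226 227 228 229 329 330 331 344 345 347 348 349 350 351 352 353 354 355
 356 357 358 359 360 361 362 363 364 365 366 367 368 369 370 371 372 373
 374 375 376 377 378] [[53.3, -41.1, 1.7], [53.3, 43.8, 1.7]]
row 200 [227 228 229 230 328 329 330 342 343 353 355 356 357 358 359 360 361 362
 363 364 365 366 367 368 369 370 371 372 373 374 375 376 377 378 379] [[39.5, -24.2, 1.7], [39.5, 45.4, 1.7]]
row 225 [228 229 230 231 327 328 329 340 341 342 343 344 345 346 347 348 349 350
 351 352 354 355 356 357 358 359 360 361 362 363 364 365 366 367 368 369
 370 371 376 379] [[27.4, -24.3, 1.7], [27.4, 46.5, 1.7]]
```

Request:
apply_moves([
  {"travel":[0.5,-0.8,0],"roll":0,"jaw":50},
  {"travel":[0,0,15],"roll":0,"jaw":50},
  {"travel":[0,0,15],"roll":0,"jaw":50},
  {"travel":[0,0,15],"roll":0,"jaw":50},
  {"travel":[0,0,7],"roll":0,"jaw":50},
  {"travel":[0,0,4],"roll":0,"jaw":50},
  {"travel":[0,0,3],"roll":0,"jaw":50},
  {"travel":[0,0,0],"roll":0,"jaw":50},
  {"travel":[0,0,0],"roll":0,"jaw":50},
])

```text
clock: 30.75
tool_pos: [0.6054, -0.03, 0.0429]
orientation: [-180.0, 0.0, -95.3]
force: [-0.8, -0.0, 0.2]
opening: 0.0577
gripper_force: 30.0
```

Request:
apply_moves([
  {"travel":[0,0,2],"roll":0,"jaw":50},
  {"travel":[0,0,2],"roll":0,"jaw":50},
  {"travel":[0,0,2],"roll":0,"jaw":50},
  {"travel":[0,0,0],"roll":0,"jaw":50},
  {"travel":[0,0,0],"roll":0,"jaw":50},
])

```text
clock: 31.25
tool_pos: [0.605, -0.03, 0.0363]
orientation: [180.0, -0.0, -95.3]
force: [1.3, 0.5, -0.0]
opening: 0.0579
gripper_force: 30.0
```

Request:
apply_moves([
  {"travel":[0,0,1],"roll":0,"jaw":50},
  {"travel":[0,0,1],"roll":0,"jaw":50},
  {"travel":[0,0,0],"roll":0,"jaw":50},
  {"travel":[0,0,0],"roll":0,"jaw":50},
])

```text
clock: 31.65
tool_pos: [0.6052, -0.03, 0.0347]
orientation: [-180.0, 0.0, -95.3]
force: [-1.8, 0.6, 4.0]
opening: 0.0579
gripper_force: 30.0
```

The wrist shows 4 N at z = 0.0347, the height where the rim meets the foot. Releasing.

Request:
apply_moves([
  {"travel":[0,0,0],"roll":0,"jaw":59},
  {"travel":[0,0,0],"roll":0,"jaw":61},
  {"travel":[0,0,0],"roll":0,"jaw":65},
  {"travel":[0,0,0],"roll":0,"jaw":70},
  {"travel":[0,0,0],"roll":0,"jaw":74},
  {"travel":[0,0,0],"roll":0,"jaw":76},
  {"travel":[0,0,-10],"roll":0,"jaw":76},
  {"travel":[0,0,-25],"roll":0,"jaw":76},
  {"travel":[0,0,-35],"roll":0,"jaw":76},
  {"travel":[0,0,-20],"roll":0,"jaw":76},
])

```text
clock: 32.65
tool_pos: [0.6062, -0.03, 0.1278]
orientation: [-179.8, 0.0, -95.3]
force: [1.2, -0.2, 0.2]
opening: 0.0759
gripper_force: 0.0
```

Request:
apply_moves([
  {"travel":[-30,20,0],"roll":0,"jaw":76},
  {"travel":[-40,30,0],"roll":0,"jaw":76},
  {"travel":[-40,30,0],"roll":0,"jaw":76},
  {"travel":[-40,10,0],"roll":0,"jaw":76},
  {"travel":[0,0,0],"roll":0,"jaw":76},
  {"travel":[0,0,0],"roll":0,"jaw":76},
])

```text
clock: 33.25
tool_pos: [0.5293, 0.1288, 0.1253]
orientation: [-179.9, 0.0, -95.2]
force: [-0.3, -0.3, -0.2]
opening: 0.0759
gripper_force: 0.0
```

Run:
```python
from h import *
T0=wristT();o=ctrl.get_obs();print(T0[:3,3],o['orientation'],o['force'])
c=ctrl.calibration('wrist');T=T0@c['hand_eye']
im=ctrl.snapshot('wrist')[:,:,::-1].copy(); cv2.imwrite('pics/w16.png',im);H,S,V=hsv(im)
gold=(H>10)&(H<28)&(S>110)&(V>130)
p=proj(c,T,[.6047,-.0297,.033])[0].astype(int);print(p)
rects('lid',gold,c,T,.033,40,(max(p[0]-150,0),max(p[1]-120,0),p[0]+150,min(p[1]+120,248)))
# foot corners expected vs lid
ct=ctrl.calibration('top');im=ctrl.snapshot('top')[:,:,::-1].copy();H,S,V=hsv(im)
for z in(.033,): rects('top lid',(H>8)&(H<28)&(S>110)&(V>90),ct,ct['extrinsics'],z,15,(255,135,355,195))
```

```text
[0.52930343 0.12884851 0.12529522] [-1.79948952e+02  3.53855154e-02 -9.51765103e+01] [-0.30279572 -0.34965017 -0.18516457]
[145   5]
lid px [ 46. 122.] xy mm [694.9  36.9] L [15.2  2.9] ang 173.1
lid px [ 24. 120.] xy mm [711.   33.5] L [13.7  6.5] ang 158.2
lid px [291. 109.] xy mm [515.5  48.2] L [17.7  7. ] ang 85.5
lid px [ 93. 112.] xy mm [655.3  33.8] L [48.4 18.2] ang 173.6
lid px [248.  93.] xy mm [543.5  33.5] L [9.3 8.9] ang 75.3
lid px [153.  99.] xy mm [610.8  24.2] L [48.3 27.3] ang 177.0
lid px [210.  74.] xy mm [567.2  18.3] L [10.3  6.1] ang 88.7
lid px [49. 64.] xy mm [681.6  -1.8] L [20.6  6.8] ang 94.5
lid px [40. 24.] xy mm [682.5 -28. ] L [13.9 10.3] ang 17.1
lid px [251.  49.] xy mm [538.7   5.1] L [61.  60.8] ang 84.3
lid px [144.  10.] xy mm [606.6 -25.4] L [24.6 15.6] ang 172.5
lid px [21. 66.] xy mm [701.2  -5.5] L [83.3 38.7] ang 74.5
top lid px [305. 162.] xy mm [603.7 -30.3] L [135.3  52.9] ang 84.9
```

The top camera puts the lid at (603.7, -30.3) mm and 84.9°, against (604.0, -30.4) mm and 85.0° for the tray. It's centred, so I'm handing in.

```bash
python3 -c "
from plant import ctrl
print(ctrl.close_job())"
```

```text
the job is handed in; nothing more can be done
None
```

The tray is packed square, truffle, heart from left to right to match the sample, the lid is down on its foot and centred to about 1 mm by the top camera, the disc was not touched, and I handed the job in at about 33 s; no verdict came back.

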